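# Press the core-temperature meter back into its case

### The job

The orange temperature meter belongs in the open instrument case: put it, screen up, into its empty cutout (the long one with the thumb notches) and press it down until it sits level and fully home, then let go. Do not drop it, and leave the blue meter where it lies.

Things in the scene. Friction and masses are not known exactly. Their poses are not given: they have to be found in the camera images.
- meter: Orange box-shaped handheld meter with a dark green screen and four black buttons on top, 130 long (its x axis) x 40 wide (y) x 36 high (z), about 0.2 kg, lying screen up on the steel table at the start. Its origin is the centre of its underside. Grip it across its 40 mm width.
- cutout (a point): Centre of the floor of the meter's empty cutout, 24 above the table. Pocket 158 long (y) x 60 wide (x), 26 deep, blue floor; steep bevels, 8 deep, widen the mouth to 70. A notch midway on each long side, 50 long, 26 wider, as deep, takes the gripper's fingers. Sprung leaves at both ends catch the meter (laid along y, either way round) 9 above the floor; push it to the floor with 6 to 15 N; friction holds it.
- case: Fixed grey case with a black rigid insert, 240 (x) x 340 (y); origin: centre of its underside. Insert top 50, rim 56 above the table. The cutout lies at x -55, y 65, axes parallel. Tools already in it are fixed, at most 30 above the insert. The other empty cutout (66 x 96, no notches) is for the blue meter. The lid lies open and flat on its +x side (240 x 340 x 32).
- blue_meter: Blue handheld meter, 90 long (x) x 60 wide (y) x 26 high, light grey screen and three white buttons, lying on the table; still in use, to be left alone. Origin at the centre of its underside.
Things that resemble listed ones, but are neither listed nor needed, are in the scene too. Several things have the shape of the meter; the one meant has the colours described above.

How it is judged:
At the end, for the whole second after the job is handed in: The orange meter lies level (within 0.06 rad), released and at rest in its cutout: underside within 4 mm of the floor, centre within 18 mm of the cutout's centre, long axis within 0.2 rad of the cutout's, either way round; the blue meter within 30 mm of its start (z of meter in the frame of cutout below 0.004 m and horizontal distance between meter and cutout below 0.018 m and angle between the x axis of meter and the y axis of cutout, either way round below 0.2 rad and angle between meter's own z axis and vertical below 0.06 rad and contact force between the fingers and meter below 0.1 N and linear speed of meter below 0.02 m/s and distance of blue_meter from where it was at the start of the episode below 0.03 m); the robot touches nothing.
It fails at once if the orange meter is dropped: falling free faster than 0.9 m/s (a fall of more than about 40 mm) (linear speed of meter above 0.9 m/s and contact force between anything else and meter below 0.05 N).
It fails at once if the blue meter is moved by 30 mm or more (distance of blue_meter from where it was at the start of the episode above 0.03 m).
It also fails if it takes over 40 s, if anything falls off the work surface, if the arm or the gripper's body presses on something with over 40 N, if the wrist force passes 120 N, or if a joint passes its speed limit or range.

### The arm

A 6-joint arm with a two-finger parallel gripper is mounted at the origin on the work surface. World frame = base frame: x ahead of the robot, y to its left, z up, the work surface at z = 0. Lengths are in m, angles in rad, forces in N, time in s.
With the tool pointing down it reaches from about 0.375 to 0.925 m from the base axis. Payload 5.7 kg.
Tool frame: the origin (TCP) lies at the very end of the fingers, on their centre line; the grasp point (between the pads) lies 19 mm behind it; x points along the fingers, y is the direction in which the jaws open and shut, and the axes are right-handed (so a half turn about x gives the same grasp; the last joint's range is limited). The gripper opens to 88 mm and grips with 3 to 60 N. Pads are 20 mm wide; open, the fingers measure 115 mm over their backs; the gripper's body (75 mm by 178 mm) begins 61 mm behind the grasp point.
Start: joints at [1.189, 0.359, 1.51, -0, 1.272, -0.115], TCP at [0.158, 0.579, 0.189] pointing down, gripper open.
Joint ranges: [-2.97, 2.97], [-1.01, 2.36], [0.21, 2.38], [-0.96, 4.11], [0.2, 2.71], [-2.98, 2.98]. Speed limits (rad/s): [2.39, 2.39, 3.14, 3.14, 3.14, 3.14].

### API

Orientations are given as a unit quaternion [w, x, y, z].
In Python, from plant import bot gives the robot as it stands.
- The arm moves only by the tool carry_out, never from a script. Its argument "rows" is a list of rows, each a list of 3 entries, a list of its own where there are three numbers: the finger opening in mm, from 0 to 87.8, then the shift along the tool's x, y, z in mm, then the turn about the tool's x in rad. In form: [[jaw, [x, y, z], turn], ...]. A call has 1 to 12 rows; each row is the pose to reach, as a shift and turn from the pose commanded when the call began, along the tool's axes at that moment; what a row does not reach only later rows make up. A row lasts 1/10 s, in which the tool goes at most 50 mm and 8.59 degrees, less where a joint would pass 70% of its speed; a pose out of reach is approached as far as the arm can. A call with a gripper value outside its range is refused whole. The fingers move at their own pace and stop on an object; "grip_force" is the grip in N (left out, the last holds). Time passes only in rows, so rows that repeat a pose let the fingers close. It gives the time, the measured TCP pose, the force and the opening at its end, in the units of the state.
- bot.observe(): the state, without advancing time (a new reading comes with each control period).
- bot.capture(name): name is "scene" or "side" or "wrist"; returns a dict with "img" (480x640x3 uint8, red, green, blue), "vertical_fov" (degrees; the focal length in pixels is half the picture's height over the tangent of half this angle, whatever the lens; pixels are square), "cx", "cy" (the principal point, pixels), "origin" and "rotation" of the camera in the world; the wrist camera has in their place "T_tool_cam" (4x4, takes a point from camera to tool coordinates, whose origin is the TCP and whose axes are the tool frame's). Camera axes: x right, y down, z forward; pixel columns grow to the right and rows downward; lengths in m; the calibration is good to about 2 mm. A picture is of the moment at which its call begins: read the wrist's pose just before it. There is no depth.
- bot.finish_job(): hands the job in, once; it reports no verdict.
The state is a dict: "clock": time; "q": joint angles; "dq": joint speeds; "joint_efforts": joint torques, N m; "eef_pos": TCP position; "tool_rot": TCP orientation; "wrist_force": force on the tool from outside, world axes, zero at the start; "ft_torque": the same for the moment, N m; "opening": finger opening in m.
Only numpy, scipy, OpenCV 4.12 (cv2) and the standard library are available. Lean on these libraries where they do the work, as an engineer would, in place of code of your own. Each camera call takes 0.05 s, during which the arm holds its last target. There are 200 camera calls.

## Working session

There is one attempt and no reset: what is moved stays moved. The work goes in short steps, Python scripts to look and compute and a tool call to move; the robot and the scene stay as the last step left them, time stands still between calls to the robot, and variables do not carry over. Pictures are saved under pics/ and viewed, about 8 in all and at most 12, crops included, and the job is handed in when it is done.

Besides the shell and the picture viewer there is one more tool, called by a JSON object that holds its "api" and its "payload". carry_out: Moves the arm, as the interface text tells. Its arguments: {"type":"object","properties":{"rows":{"type":"array","items":{"type":"array"}},"grip_force":{"type":"number"}},"required":["rows"]}

```bash
mkdir -p pics; ls
python3 - <<'E'
from plant import bot
import cv2,numpy as np
for n in("scene","side"):
    c=bot.capture(n); cv2.imwrite(f"pics/{n}0.png",c["img"][:,:,::-1])
    print(n,{k:(np.round(v,4).tolist() if k!="img" else v.shape) for k,v in c.items()})
s=bot.observe(); print(s)
E
```

```text
pics
scene {'img': (480, 640, 3), 'vertical_fov': 52.4226, 'cx': 314.7472, 'cy': 232.6698, 'origin': [1.0742, -0.1218, 0.9208], 'rotation': [-0.2036, 0.7051, 0.651, -0.194]}
side {'img': (480, 640, 3), 'vertical_fov': 42.998, 'cx': 318.9933, 'cy': 239.0898, 'origin': [0.0323, -0.7578, 1.0141], 'rotation': [-0.33, 0.8933, -0.2871, 0.103]}
{'clock': 0.1, 'q': array([ 1.18889039e+00,  3.59392018e-01,  1.51132276e+00,  8.06122155e-06,
        1.27251166e+00, -1.15083393e-01]), 'dq': array([-0.00147052, -0.00178425, -0.00246119, -0.00154962, -0.00122564,
       -0.00089649]), 'joint_efforts': array([-1.33066751e-04, -5.16348588e+01, -2.71404916e+01,  6.78265700e-02,
        2.76462949e-02, -2.27882958e-05]), 'eef_pos': array([0.15793954, 0.57813271, 0.18791864]), 'tool_rot': array([ 0.70067831,  0.09349801,  0.70096772, -0.09461644]), 'wrist_force': array([-0.00850288,  0.48636575,  0.56210738]), 'ft_torque': array([-0.04729377,  0.00425398,  0.02592373]), 'opening': 0.0881885926803251}
```

View pics/scene0.png

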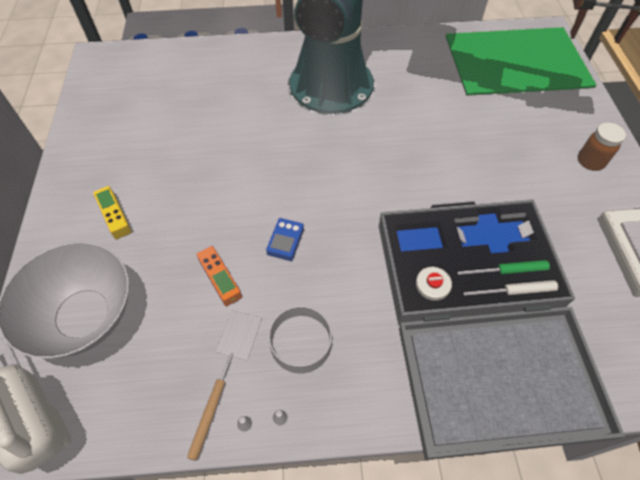

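View pics/side0.png

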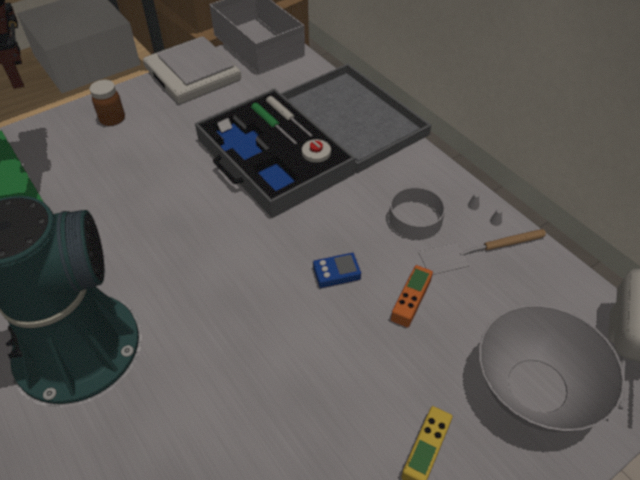

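```bash
cat > h.py <<'E'
from plant import bot
import cv2,numpy as np
from scipy.spatial.transform import Rotation as R
def rot(q): return R.from_quat(q,scalar_first=True).as_matrix()
def cam(n):
    if n=="wrist":
        s=bot.observe(); c=bot.capture(n)
        T=np.eye(4);T[:3,:3]=rot(s["tool_rot"]);T[:3,3]=s["eef_pos"]
        M=T@np.array(c["T_tool_cam"]); c["R"],c["o"]=M[:3,:3],M[:3,3]
    else:
        c=bot.capture(n); c["R"],c["o"]=rot(c["rotation"]),np.array(c["origin"])
    c["f"]=240/np.tan(np.radians(c["vertical_fov"])/2)
    return c
def proj(c,p):
    v=(np.atleast_2d(p)-c["o"])@c["R"]; return v[:,:2]/v[:,2:]*c["f"]+[c["cx"],c["cy"]]
def ray(c,uv,z):
    uv=np.atleast_2d(uv); d=np.c_[(uv-[c["cx"],c["cy"]])/c["f"],np.ones(len(uv))]@c["R"].T
    return c["o"]+d*((z-c["o"][2])/d[:,2])[:,None]
E
python3 - <<'E'
from h import *
np.set_printoptions(precision=4,suppress=True)
a,b=cam("scene"),cam("side")
for n,c in(("scene",a),("side",b)):
    print(n,proj(c,[[0,0,0],[.158,.579,.189],[.158,.579,.35]]))
P={"orange":((219,275),(412,294),.036),"blue":((286,239),(337,269),.026),"yellow":((112,212),(428,444),.036)}
for k,(u,v,z) in P.items(): print(k,ray(a,u,z),ray(b,v,z))
print("case corners scene",ray(a,[[381,211],[546,203],[568,300],[400,314]],.056))
print("side",ray(b,[[197,126],[275,208]],.056))
print("blue pocket scene/side",ray(a,[420,238],.024),ray(b,[277,177],.024), "cross", ray(a,[494,233],.024),ray(b,[240,141],.024))
# orange segmentation
for c,z in((a,.036),(b,.036)):
    h=cv2.cvtColor(c["img"],cv2.COLOR_RGB2HSV)
    m=cv2.inRange(h,(4,150,90),(14,255,255)); n,l,st,ce=cv2.connectedComponentsWithStats(m)
    for i in np.argsort(-st[1:,4])[:2]+1: print(st[i],ce[i])
E
```

```text
scene [[331.3377  84.4845]
 [587.3701  51.0182]
 [623.7224 -16.072 ]]
side [[ 77.12   346.3095]
 [ 24.0266  86.7579]
 [ -5.0445  21.5064]]
orange [[ 0.5945 -0.2886  0.036 ]] [[ 0.578  -0.2975  0.036 ]]
blue [[ 0.5128 -0.1483  0.026 ]] [[ 0.5005 -0.1561  0.026 ]]
yellow [[ 0.4163 -0.5309  0.036 ]] [[ 0.4011 -0.5394  0.036 ]]
case corners scene [[0.4771 0.0611 0.056 ]
 [0.4859 0.4226 0.056 ]
 [0.7148 0.3882 0.056 ]
 [0.7173 0.0611 0.056 ]]
side [[0.4716 0.3827 0.056 ]
 [0.4768 0.0374 0.056 ]]
blue pocket scene/side [[0.5329 0.1412 0.024 ]] [[0.5495 0.1451 0.024 ]] cross [[0.5335 0.3038 0.024 ]] [[0.5451 0.3066 0.024 ]]
[198 247  43  58 604] [217.8659 273.9768]
[607 148   3   3   4] [607.75 149.  ]
[393 266  39  54 670] [410.5418 298.2776]
```

```bash
cat >> h.py <<'E'
def plan(p,jaw=None):
    """shift (mm, tool axes) to TCP p, turn about tool x to bring jaw line to world yaw `jaw` (mod pi)"""
    s=bot.observe(); M=rot(s["tool_rot"]); y=M[:,1]; yaw=np.arctan2(y[1],y[0])
    t=0 if jaw is None else -((jaw-yaw+np.pi/2)%np.pi-np.pi/2)   # tool x down: turn is opposite to yaw
    print("pos",s["eef_pos"].round(4),"jaw yaw",yaw.round(4),"q",s["q"].round(3),"tilt",M[:,0].round(4),"t",s["clock"])
    print("shift",((np.array(p)-s["eef_pos"])@M*1000).round(1),"turn",round(t,4))
E
python3 - <<'E'
from h import *
plan([.50,.30,.35],0.)
print(rot(bot.observe()["tool_rot"]).round(3)); c=cam("wrist"); print(np.round(c["T_tool_cam"],3),c["vertical_fov"])
E
```

```text
pos [0.158  0.5783 0.1881] jaw yaw 1.304 q [ 1.189  0.359  1.511  0.     1.272 -0.115] tilt [-5.0e-04 -1.1e-03 -1.0e+00] t 0.2
shift [-161.7 -178.5  403.3] turn 1.304
[[-0.     0.264  0.965]
 [-0.001  0.965 -0.264]
 [-1.    -0.001 -0.   ]]
[[-0.001 -0.25   0.968 -0.196]
 [ 1.    -0.001  0.001 -0.   ]
 [ 0.     0.968  0.25  -0.067]
 [ 0.     0.     0.     1.   ]] 68.47983880080653
```

Run:
```python
from h import *
plan([.54,.34,.25],0.)
```

```text
pos [0.1581 0.5785 0.1882] jaw yaw 1.304 q [ 1.189  0.359  1.511  0.     1.272 -0.115] tilt [-4.e-04 -8.e-04 -1.e+00] t 0.25
shift [ -61.7 -129.4  431.3] turn 1.304
```

{"api": "carry_out", "payload": {"rows": [[87.8,[-62,-129,431],1.304],[87.8,[-62,-129,431],1.304],[87.8,[-62,-129,431],1.304],[87.8,[-62,-129,431],1.304],[87.8,[-62,-129,431],1.304],[87.8,[-62,-129,431],1.304],[87.8,[-62,-129,431],1.304],[87.8,[-62,-129,431],1.304],[87.8,[-62,-129,431],1.304],[87.8,[-62,-129,431],1.304],[87.8,[-62,-129,431],1.304],[87.8,[-62,-129,431],1.304]]}}

```text
clock: 1.45
eef_pos: [0.5386, 0.3411, 0.2501]
tool_rot: [0.5, 0.499, 0.501, -0.5]
wrist_force: [-0.3, 0.5, -0.2]
opening: 0.0879
```

Run:
```python
from h import *
c=cam("wrist"); cv2.imwrite("pics/w1.png",c["img"][:,:,::-1]); print(c["cx"],c["cy"],c["f"])
print(proj(c,[[.54,.305,.024],[.477,.07,.056],[.477,.41,.056]]))
plan([.585,-.293,.25])
```

```text
319.12869627253264 243.47745858985522 352.6205552429591
[[319.39762001 239.39784604]
 [271.17390593 419.20981575]
 [260.67707548 151.23790769]]
pos [0.5383 0.3414 0.2502] jaw yaw 0.0018 q [4.570e-01 3.690e-01 1.340e+00 1.000e-03 1.434e+00 4.550e-01] tilt [-1.6e-03 -2.0e-04 -1.0e+00] t 1.5
shift [3.000e-01 4.560e+01 6.344e+02] turn 0
```

View pics/w1.png

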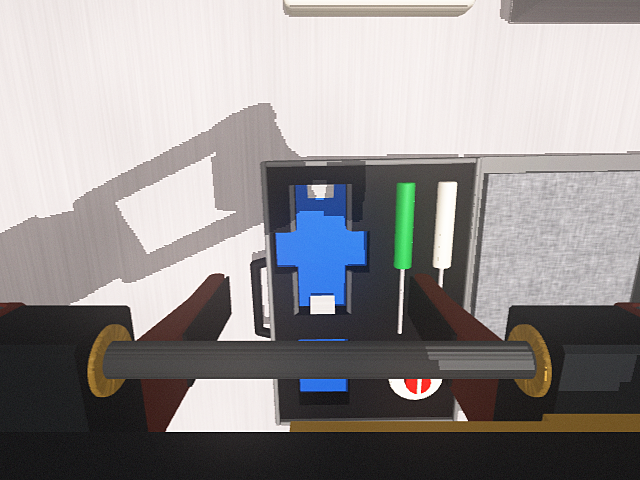

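Run:
```python
from h import *
np.set_printoptions(precision=4,suppress=True)
c=cam("wrist"); h=cv2.cvtColor(c["img"],cv2.COLOR_RGB2HSV)
m=cv2.inRange(h,(105,150,40),(125,255,255)); m[320:]=0
for r in (190,205,220,235,245,255,270,285,300): 
    x=np.where(m[r])[0]; print(r,x.min(),x.max(),len(x),ray(c,[[x.min(),r],[x.max()+1,r]],.024)[:,:2].ravel())
for u in (283,287,292,310,322,335,352,357,362):
    y=np.where(m[:,u])[0]; print(u,y.min(),y.max()+1,"top@.05",ray(c,[u,y.min()],.05)[0,:2],"bot@.024",ray(c,[u,y.max()+1],.024)[0,:2])
# case rim outline, z=.056
print(ray(c,[[262,162],[279,423],[476,157]],.056))
```

```text
190 295 345 23 [0.5105 0.3658 0.5713 0.3658]
205 296 345 50 [0.5115 0.3478 0.5716 0.3479]
220 296 345 50 [0.5112 0.3295 0.572  0.3296]
235 276 366 91 [0.4863 0.3107 0.5982 0.3109]
245 276 367 92 [0.486  0.298  0.5999 0.2982]
255 277 366 90 [0.4868 0.2851 0.5991 0.2853]
270 298 345 48 [0.5128 0.2655 0.5733 0.2656]
285 298 345 48 [0.5125 0.2453 0.5737 0.2454]
300 299 345 22 [0.5135 0.2247 0.5742 0.2248]
283 233 267 top@.05 [0.4977 0.3191] bot@.024 [0.4939 0.2694]
287 233 267 top@.05 [0.5023 0.3191] bot@.024 [0.499  0.2694]
292 232 267 top@.05 [0.5081 0.3203] bot@.024 [0.5053 0.2694]
310 199 296 top@.05 [0.529  0.3584] bot@.024 [0.5277 0.2303]
322 198 295 top@.05 [0.5425 0.3595] bot@.024 [0.5432 0.2317]
335 185 306 top@.05 [0.557 0.374] bot@.024 [0.5601 0.2164]
352 232 266 top@.05 [0.5772 0.3204] bot@.024 [0.5808 0.2709]
357 232 266 top@.05 [0.583  0.3205] bot@.024 [0.587  0.2709]
362 231 266 top@.05 [0.5887 0.3216] bot@.024 [0.5933 0.2709]
[[0.4776 0.399  0.056 ]
 [0.4869 0.0643 0.056 ]
 [0.7079 0.4046 0.056 ]]
```

```bash
python3 -c "
import cv2
i=cv2.imread('pics/w1.png')[145:325,250:390]; cv2.imwrite('pics/w1c.png',cv2.resize(i,None,fx=3.3,fy=3.3,interpolation=cv2.INTER_NEAREST))"
```

```text
(no output)
```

View pics/w1c.png

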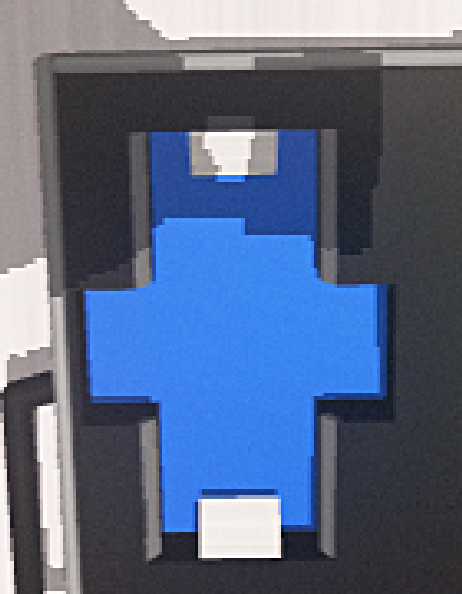

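Run:
```python
from h import *
a,b=cam("scene"),cam("side")
for c,p,z in((a,[[205,251],[233,300]],.036),(b,[[422,266],[403,324]],.03)):
    r=ray(c,p,z); d=r[1]-r[0]; print(r,np.degrees(np.arctan2(d[1],d[0])))
plan([.585,-.24,.25])
```

```text
[[ 0.53475805 -0.31974631  0.036     ]
 [ 0.65286757 -0.25929297  0.036     ]] 27.10524467643787
[[ 0.64412419 -0.25378122  0.03      ]
 [ 0.52168257 -0.33714604  0.03      ]] -145.75087000179568
pos [0.5385 0.3417 0.2505] jaw yaw 0.0022 q [0.457 0.369 1.34  0.    1.434 0.455] tilt [-7.e-04 -1.e-04 -1.e+00] t 1.65
shift [  0.6  45.2 581.8] turn 0
```

{"api": "carry_out", "payload": {"rows": [[87.8,[50,92,612],1.05],[87.8,[50,92,612],1.05],[87.8,[50,92,612],1.05],[87.8,[50,92,612],1.05],[87.8,[50,92,612],1.05],[87.8,[50,92,612],1.05],[87.8,[50,92,612],1.05],[87.8,[50,92,612],1.05],[87.8,[50,92,612],1.05],[87.8,[50,92,612],1.05],[87.8,[50,92,612],1.05],[87.8,[50,92,612],1.05]]}}

```text
clock: 2.85
eef_pos: [0.629, -0.2516, 0.2024]
tool_rot: [0.183, 0.683, 0.183, -0.683]
wrist_force: [0.5, -0.5, -0.2]
opening: 0.0883
```

{"api": "carry_out", "payload": {"rows": [[87.8,[0,0,0],0],[87.8,[0,0,0],0],[87.8,[0,0,0],0]]}}

```text
clock: 3.15
eef_pos: [0.6287, -0.2488, 0.2024]
tool_rot: [-0.182, -0.683, -0.183, 0.683]
wrist_force: [0.1, -0.7, 0.2]
opening: 0.0879
```

Run:
```python
from h import *
np.set_printoptions(precision=4,suppress=True)
plan([.63,-.27,.2],np.radians(-60))
c=cam("wrist"); cv2.imwrite("pics/w2.png",c["img"][:,:,::-1])
h=cv2.cvtColor(c["img"],cv2.COLOR_RGB2HSV)
m=cv2.inRange(h,(4,150,90),(14,255,255)); n,l,st,ce=cv2.connectedComponentsWithStats(m)
i=np.argmax(st[1:,4])+1; print(st[i],ce[i])
cn=np.concatenate(cv2.findContours((l==i).astype(np.uint8),0,1)[0]); r=cv2.minAreaRect(cn); B=cv2.boxPoints(r); print(B)
W=ray(c,B,.036); print(W, W.mean(0)); print([np.degrees(np.arctan2(*(W[(k+1)%4]-W[k])[1::-1])).round(1) for k in range(4)],[np.linalg.norm(W[(k+1)%4]-W[k]).round(4) for k in range(4)])
```

```text
pos [ 0.6287 -0.2488  0.2024] jaw yaw -1.0485 q [-0.479  0.459  1.314  0.001  1.37   0.569] tilt [-0.0005  0.0008 -1.    ] t 3.15
shift [ 2.4 19.   9.4] turn -0.0013
[ 315  208   41  118 2504] [333.7628 272.7536]
[[313.6585 323.8547]
 [318.7302 207.2057]
 [355.617  208.8094]
 [350.5453 325.4585]]
[[ 0.5235 -0.303   0.036 ]
 [ 0.6411 -0.242   0.036 ]
 [ 0.6587 -0.276   0.036 ]
 [ 0.5425 -0.3401  0.036 ]] [ 0.5915 -0.2903  0.036 ]
[np.float64(27.4), np.float64(-62.6), np.float64(-151.1), np.float64(117.2)] [np.float64(0.1325), np.float64(0.0382), np.float64(0.1327), np.float64(0.0417)]
```

View pics/w2.png

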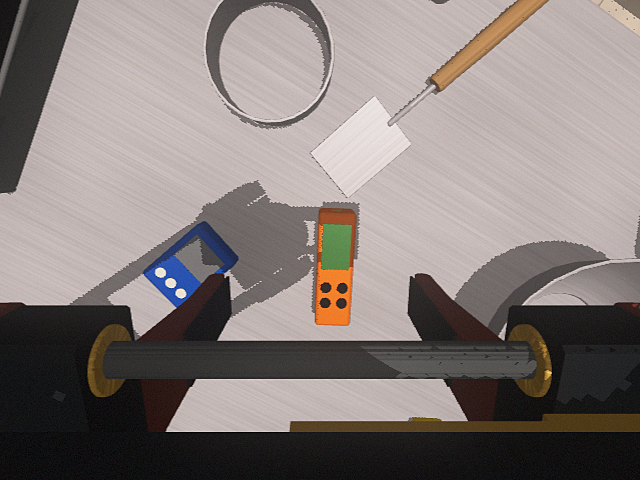

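Run:
```python
from h import *
np.set_printoptions(precision=4,suppress=True)
c=cam("wrist")
n=ray(c,[332,325],.036)[0]; f=ray(c,[337,208],0.)[0]; d=f-n; L=np.hypot(*d[:2]); print(n,f,L,np.degrees(np.arctan2(d[1],d[0])),(n+f)/2)
g=ray(c,[[319.5,212+10],[354.5,222+2],[315,322],[349.5,325]],.036); print(g)
for k in((g[0]-g[2]),(g[1]-g[3])): print(np.degrees(np.arctan2(k[1],k[0])))
p=(n+f)/2; p[2]=.1; plan(p,np.radians(28.3-90))
```

```text
[ 0.5327 -0.3216  0.036 ] [ 0.6461 -0.2629  0.    ] 0.12767705698361592 27.35016690110559 [ 0.5894 -0.2922  0.018 ]
[[ 0.6282 -0.2503  0.036 ]
 [ 0.6446 -0.2831  0.036 ]
 [ 0.5263 -0.3031  0.036 ]
 [ 0.5426 -0.3387  0.036 ]]
27.413851966947547
28.578493955452657
pos [ 0.6288 -0.2486  0.2027] jaw yaw -1.0477 q [-0.479  0.458  1.314  0.     1.37   0.569] tilt [-0.0001  0.0003 -1.    ] t 3.25
shift [102.7  18.2  56. ] turn 0.0291
```

{"api": "carry_out", "payload": {"rows": [[87.8,[20,10,30],0.035],[87.8,[50,18,56],0.035],[87.8,[90,18,56],0.035],[87.8,[130,18,56],0.035],[87.8,[160,18,56],0.035],[87.8,[180,18,56],0.035],[87.8,[190,18,56],0.035],[87.8,[195,18,56],0.035],[87.8,[195,18,56],0.035],[87.8,[195,18,56],0.035]]}}

```text
clock: 4.25
eef_pos: [0.5902, -0.2945, 0.0087]
tool_rot: [0.171, 0.687, 0.17, -0.686]
wrist_force: [0.5, -0.7, -0.1]
opening: 0.0875
```

Run:
```python
from h import *
c=cam("wrist"); cv2.imwrite("pics/w3.png",c["img"][:,:,::-1]); print(bot.observe()["eef_pos"],bot.observe()["wrist_force"])
```

```text
[ 0.59024918 -0.29462653  0.00876689] [-0.48054572  0.2111894   0.38535657]
```

View pics/w3.png

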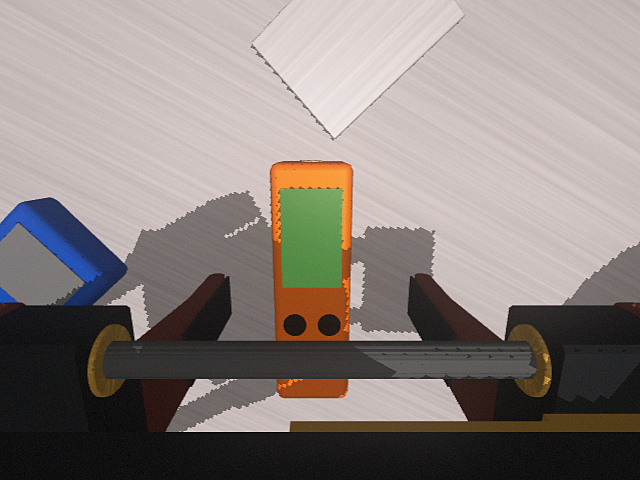

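{"api": "carry_out", "payload": {"rows": [[30,[0,0,0],0],[30,[0,0,0],0],[30,[0,0,0],0],[30,[0,0,0],0],[30,[0,0,0],0],[30,[0,0,0],0],[30,[0,0,0],0],[30,[0,0,0],0],[30,[0,0,0],0],[30,[0,0,0],0]], "grip_force": 35}}

```text
clock: 5.3
eef_pos: [0.5892, -0.2942, 0.0074]
tool_rot: [-0.17, -0.686, -0.17, 0.686]
wrist_force: [-0.4, -0.3, -0.3]
opening: 0.0303
```

Run:
```python
from h import *
c=cam("wrist")
n,f=ray(c,[[312,398],[312,161]],.036); print("near,far end",n,f,np.hypot(*(f-n)[:2]),(n+f)/2)
plan([.543,.295,.2],.025)
```

```text
near,far end [ 0.53241106 -0.32086563  0.036     ] [ 0.64568592 -0.26183401  0.036     ] 0.12773379974760674 [ 0.58904849 -0.29134982  0.036     ]
pos [ 0.5892 -0.2942  0.0074] jaw yaw -1.085 q [-0.568  0.631  1.54  -0.     0.971  0.517] tilt [-1.e-04 -1.e-04 -1.e+00] t 5.35
shift [-192.7 -542.6 -234.2] turn -1.11
```

Run:
```python
from h import *
c=cam("wrist"); d=cam("side"); print(bot.observe()["opening"])
s=cv2.resize(d["img"][220:360,320:500],(617,480)); cv2.imwrite("pics/w4.png",cv2.resize(np.hstack([c["img"],s]),(800,306))[:,:,::-1])
```

```text
0.030068414708184738
```

View pics/w4.png

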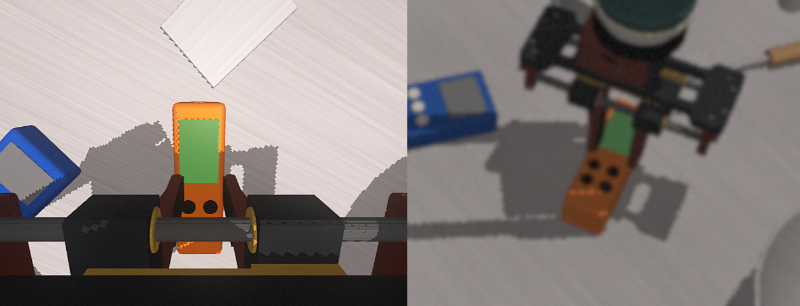

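{"api": "carry_out", "payload": {"rows": [[10,[0,0,0],0],[10,[0,0,0],0],[10,[0,0,0],0],[10,[0,0,0],0],[10,[0,0,0],0]]}}

```text
clock: 5.95
eef_pos: [0.5892, -0.2943, 0.0074]
tool_rot: [-0.17, -0.686, -0.17, 0.686]
wrist_force: [0.2, -0.3, -0.1]
opening: 0.0103
```

Run:
```python
from h import *
s=bot.observe(); print(s["opening"],s["wrist_force"])
c=cam("wrist"); cv2.imwrite("pics/w5.png",cv2.resize(c["img"][130:430,200:440],(640,800))[:600,:,::-1])
```

```text
0.010276544931140682 [ 0.18010704 -0.28945387 -0.08721659]
```

View pics/w5.png

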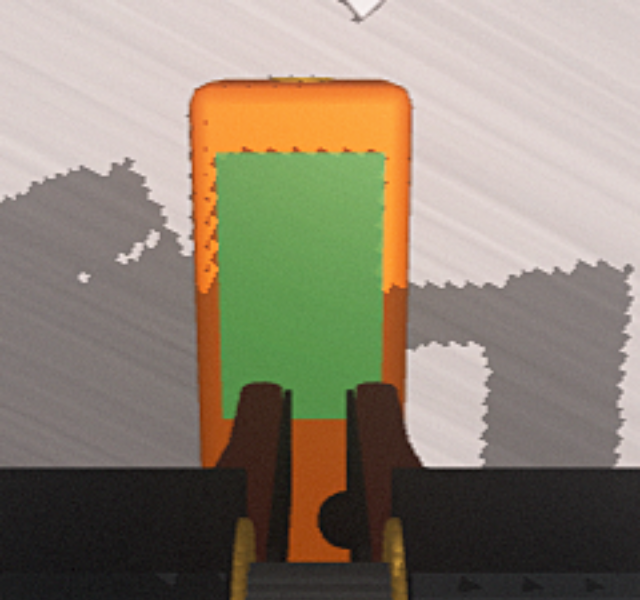

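{"api": "carry_out", "payload": {"rows": [[80,[0,0,0],0],[80,[0,0,0],0],[80,[0,0,0],0],[80,[0,0,0],0],[80,[0,0,0],0],[80,[0,0,0],0],[80,[0,0,0],0],[80,[0,0,0],0]]}}

```text
clock: 6.8
eef_pos: [0.5892, -0.2942, 0.0074]
tool_rot: [-0.17, -0.686, -0.17, 0.686]
wrist_force: [-0.3, -0.4, 0.4]
opening: 0.0707
```

{"api": "carry_out", "payload": {"rows": [[80,[4,0,0],0],[80,[4,0,0],0]]}}

```text
clock: 7.0
eef_pos: [0.5888, -0.294, 0.0028]
tool_rot: [-0.17, -0.686, -0.17, 0.687]
wrist_force: [-0.3, -0.0, -0.1]
opening: 0.0798
```

{"api": "carry_out", "payload": {"rows": [[80,[4,0,0],0],[80,[4,0,0],0]]}}

```text
clock: 7.2
eef_pos: [0.5888, -0.294, -0.0013]
tool_rot: [-0.17, -0.686, -0.17, 0.687]
wrist_force: [0.1, 1.0, -0.7]
opening: 0.08
```

{"api": "carry_out", "payload": {"rows": [[80,[4,0,0],0],[80,[8,0,0],0],[80,[8,0,0],0]]}}

```text
clock: 7.5
eef_pos: [0.5887, -0.2939, -0.0094]
tool_rot: [-0.17, -0.686, -0.17, 0.687]
wrist_force: [-0.1, 0.0, -1.0]
opening: 0.0799
```

{"api": "carry_out", "payload": {"rows": [[80,[3,0,0],0],[80,[6,0,0],0],[80,[6,0,0],0]]}}

```text
clock: 7.8
eef_pos: [0.5889, -0.294, -0.0151]
tool_rot: [-0.17, -0.686, -0.17, 0.687]
wrist_force: [0.4, 0.5, -0.7]
opening: 0.0804
```

{"api": "carry_out", "payload": {"rows": [[80,[2,0,0],0],[80,[4,0,0],0],[80,[4,0,0],0]]}}

```text
clock: 8.1
eef_pos: [0.589, -0.2941, -0.0189]
tool_rot: [-0.17, -0.686, -0.17, 0.686]
wrist_force: [0.1, 0.2, 0.0]
opening: 0.0802
```

{"api": "carry_out", "payload": {"rows": [[80,[2,0,0],0],[80,[4,0,0],0],[80,[4,0,0],0]]}}

```text
clock: 8.4
eef_pos: [0.589, -0.2941, -0.0229]
tool_rot: [-0.17, -0.686, -0.17, 0.686]
wrist_force: [-0.1, 0.9, 0.1]
opening: 0.0802
```

{"api": "carry_out", "payload": {"rows": [[80,[1,0,0],0],[80,[2,0,0],0],[80,[2,0,0],0]]}}

```text
clock: 8.7
eef_pos: [0.5891, -0.2942, -0.0248]
tool_rot: [-0.17, -0.686, -0.17, 0.686]
wrist_force: [0.1, -1.3, -0.2]
opening: 0.0805
```

{"api": "carry_out", "payload": {"rows": [[80,[1,0,0],0],[80,[2,0,0],0],[80,[2,0,0],0]]}}

```text
clock: 9.0
eef_pos: [0.5891, -0.2942, -0.0268]
tool_rot: [-0.17, -0.686, -0.17, 0.686]
wrist_force: [0.2, -0.2, 0.7]
opening: 0.08
```

{"api": "carry_out", "payload": {"rows": [[20,[0,0,0],0],[20,[0,0,0],0],[20,[0,0,0],0],[20,[0,0,0],0],[20,[0,0,0],0],[20,[0,0,0],0],[20,[0,0,0],0],[20,[0,0,0],0]], "grip_force": 35}}

```text
clock: 9.8
eef_pos: [0.5888, -0.2938, -0.0266]
tool_rot: [-0.17, -0.686, -0.17, 0.687]
wrist_force: [-0.8, 2.7, 1.6]
opening: 0.0397
```

Run:
```python
from h import *
print(bot.observe()["opening"],bot.observe()["wrist_force"])
c=cam("wrist"); h=cv2.cvtColor(c["img"],cv2.COLOR_RGB2HSV)
d=cam("side"); s=cv2.resize(d["img"][220:360,320:500],(617,480)); cv2.imwrite("pics/w6.png",cv2.resize(np.hstack([c["img"],s]),(800,306))[:,:,::-1])
```

```text
0.039651220530343985 [-0.77117834  2.67717557  1.59911526]
```

View pics/w6.png

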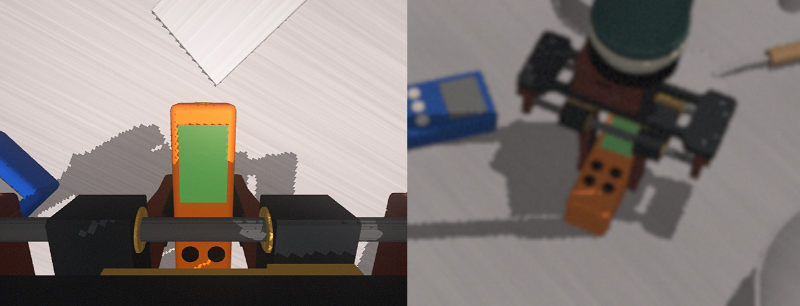

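{"api": "carry_out", "payload": {"rows": [[20,[-10,0,0],0],[20,[-30,0,0],0],[20,[-60,0,0],0],[20,[-100,0,0],0],[20,[-150,0,0],0],[20,[-185,0,0],0],[20,[-200,0,0],0],[20,[-200,0,0],0]]}}

```text
clock: 10.7
eef_pos: [0.5914, -0.2959, 0.1774]
tool_rot: [0.172, 0.688, 0.168, -0.685]
wrist_force: [0.1, 0.0, -2.5]
opening: 0.0396
```

Run:
```python
from h import *
plan([.543,.295,.17],.025)
```

```text
pos [ 0.5914 -0.2959  0.1774] jaw yaw -1.0851 q [-5.680e-01  4.510e-01  1.389e+00 -1.000e-03  1.293e+00  5.170e-01] tilt [ 0.0061 -0.0045 -1.    ] t 10.7
shift [   4.4 -545.2 -233.1] turn -1.1101
```

{"api": "carry_out", "payload": {"rows": [[20,[0,-30,-13],-0.1],[20,[0,-545,-233],-1.11],[20,[0,-545,-233],-1.11],[20,[0,-545,-233],-1.11],[20,[0,-545,-233],-1.11],[20,[0,-545,-233],-1.11],[20,[0,-545,-233],-1.11],[20,[0,-545,-233],-1.11],[20,[0,-545,-233],-1.11],[20,[0,-545,-233],-1.11],[20,[0,-545,-233],-1.11],[20,[0,-545,-233],-1.11]]}}

```text
clock: 11.9
eef_pos: [0.5404, 0.2881, 0.1718]
tool_rot: [0.506, 0.493, 0.506, -0.494]
wrist_force: [0.5, -0.9, -1.7]
opening: 0.04
```

{"api": "carry_out", "payload": {"rows": [[20,[0,0,0],0],[20,[0,0,0],0],[20,[0,0,0],0]]}}

```text
clock: 12.2
eef_pos: [0.5411, 0.2853, 0.1722]
tool_rot: [0.506, 0.493, 0.506, -0.495]
wrist_force: [0.1, -0.4, -2.7]
opening: 0.0398
```

Run:
```python
from h import *
np.set_printoptions(precision=4,suppress=True)
plan([.543,.295,.06],.025)
c=cam("wrist"); cv2.imwrite("pics/w7.png",c["img"][:,:,::-1])
```

```text
pos [0.5411 0.2853 0.1722] jaw yaw 0.0247 q [ 0.373  0.391  1.502 -0.001  1.25   0.348] tilt [-0.0017 -0.0015 -1.    ] t 12.2
shift [112.2   2.4  -9.8] turn -0.0003
```

View pics/w7.png

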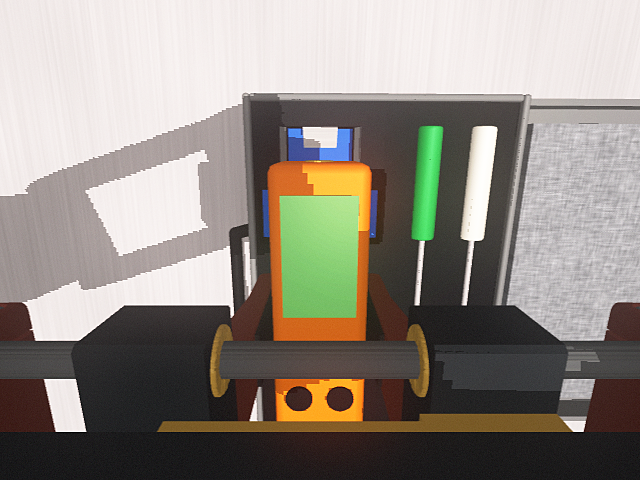

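{"api": "carry_out", "payload": {"rows": [[20,[20,2,-10],0],[20,[50,2,-10],0],[20,[85,2,-10],0],[20,[115,2,-10],0],[20,[128,2,-10],0],[20,[132,2,-10],0],[20,[132,2,-10],0],[20,[132,2,-10],0]]}}

```text
clock: 13.05
eef_pos: [0.5447, 0.2968, 0.0428]
tool_rot: [0.506, 0.495, 0.506, -0.493]
wrist_force: [0.8, -0.1, -1.6]
opening: 0.0398
```

Run:
```python
from h import *
plan([.543,.295,.01],.025)
c=cam("wrist"); cv2.imwrite("pics/w8.png",c["img"][:,:,::-1])
```

```text
pos [0.5447 0.2968 0.0428] jaw yaw 0.0245 q [ 0.388  0.541  1.611 -0.     0.986  0.363] tilt [ 2.4e-03  9.0e-04 -1.0e+00] t 13.05
shift [32.8 -1.9  1.7] turn -0.0005
```

View pics/w8.png

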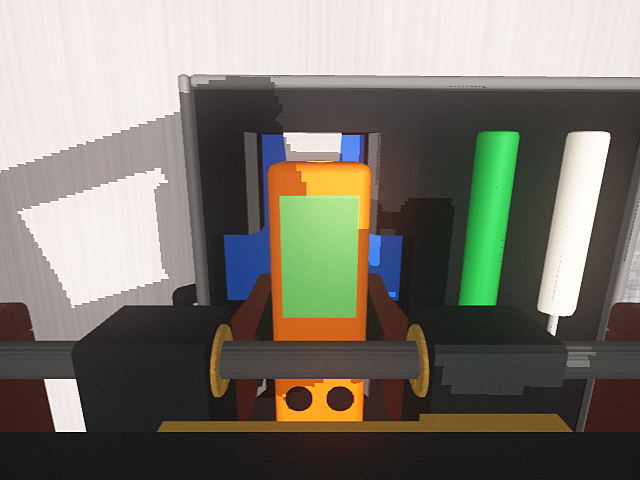

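{"api": "carry_out", "payload": {"rows": [[20,[4,-2.5,1.5],0],[20,[10,-2.5,1.5],0],[20,[16,-2.5,1.5],0],[20,[22,-2.5,1.5],0],[20,[27,-2.5,1.5],0],[20,[30,-2.5,1.5],0],[20,[30,-2.5,1.5],0]]}}

```text
clock: 13.8
eef_pos: [0.5404, 0.2948, 0.0106]
tool_rot: [0.506, 0.493, 0.506, -0.494]
wrist_force: [0.2, 0.4, -2.2]
opening: 0.0398
```

{"api": "carry_out", "payload": {"rows": [[20,[2,0,0],0],[20,[4,0,0],0],[20,[4,0,0],0]]}}

```text
clock: 14.1
eef_pos: [0.5415, 0.2955, 0.0077]
tool_rot: [0.506, 0.494, 0.506, -0.493]
wrist_force: [0.5, 1.7, -0.4]
opening: 0.0398
```

{"api": "carry_out", "payload": {"rows": [[20,[1,0,0],0],[20,[2,0,0],0],[20,[2,0,0],0]]}}

```text
clock: 14.4
eef_pos: [0.5415, 0.2952, 0.0057]
tool_rot: [0.506, 0.494, 0.506, -0.493]
wrist_force: [0.5, 1.5, 2.7]
opening: 0.0398
```

Leaf contact starts where predicted (~0.0064). Continue pushing gently.

{"api": "carry_out", "payload": {"rows": [[20,[1,0,0],0],[20,[2,0,0],0],[20,[2,0,0],0]]}}

```text
clock: 14.7
eef_pos: [0.5414, 0.2951, 0.0035]
tool_rot: [0.506, 0.494, 0.506, -0.493]
wrist_force: [-0.5, 1.8, 4.3]
opening: 0.0396
```

{"api": "carry_out", "payload": {"rows": [[20,[1,0,0],0],[20,[2,0,0],0],[20,[2,0,0],0]]}}

```text
clock: 15.0
eef_pos: [0.5409, 0.2947, 0.001]
tool_rot: [0.506, 0.493, 0.506, -0.494]
wrist_force: [1.3, 0.2, 1.4]
opening: 0.0396
```

{"api": "carry_out", "payload": {"rows": [[20,[1,0,0],0],[20,[1,0,0],0],[20,[1,0,0],0]]}}

```text
clock: 15.3
eef_pos: [0.5406, 0.2949, -0.0001]
tool_rot: [0.506, 0.494, 0.506, -0.494]
wrist_force: [1.6, 0.1, -0.9]
opening: 0.0401
```

{"api": "carry_out", "payload": {"rows": [[20,[1,0,0],0],[20,[2,0,0],0],[20,[2,0,0],0]]}}

```text
clock: 15.6
eef_pos: [0.5405, 0.295, -0.0019]
tool_rot: [0.506, 0.494, 0.506, -0.494]
wrist_force: [0.5, 1.3, -0.5]
opening: 0.0393
```

{"api": "carry_out", "payload": {"rows": [[20,[1,0,0],0],[20,[1,0,0],0],[20,[1,0,0],0]]}}

```text
clock: 15.9
eef_pos: [0.5405, 0.295, -0.0027]
tool_rot: [0.506, 0.494, 0.506, -0.494]
wrist_force: [-1.1, 1.2, 2.9]
opening: 0.0398
```

{"api": "carry_out", "payload": {"rows": [[20,[1,0,0],0],[20,[1,0,0],0],[20,[1,0,0],0]]}}

```text
clock: 16.2
eef_pos: [0.5405, 0.295, -0.0027]
tool_rot: [0.506, 0.494, 0.506, -0.494]
wrist_force: [-2.8, -0.0, 11.0]
opening: 0.0402
```

{"api": "carry_out", "payload": {"rows": [[20,[0.5,0,0],0],[20,[0.5,0,0],0],[20,[0.5,0,0],0]]}}

```text
clock: 16.5
eef_pos: [0.5406, 0.295, -0.0027]
tool_rot: [0.506, 0.494, 0.506, -0.494]
wrist_force: [-3.9, -0.1, 15.4]
opening: 0.04
```

{"api": "carry_out", "payload": {"rows": [[20,[-1.5,0,0],0],[55,[-1.5,0,0],0],[55,[-1.5,0,0],0],[55,[-1.5,0,0],0],[55,[-1.5,0,0],0],[55,[-1.5,0,0],0]]}}

```text
clock: 17.1
eef_pos: [0.5408, 0.295, -0.0029]
tool_rot: [0.506, 0.494, 0.506, -0.494]
wrist_force: [0.2, 0.1, 0.2]
opening: 0.0547
```

{"api": "carry_out", "payload": {"rows": [[55,[-5,0,0],0],[55,[-15,0,0],0],[55,[-30,0,0],0],[55,[-60,0,0],0],[55,[-100,0,0],0],[55,[-140,0,0],0],[55,[-160,0,0],0],[55,[-160,0,0],0],[55,[-160,0,0],0]]}}

```text
clock: 18.0
eef_pos: [0.541, 0.2951, 0.1582]
tool_rot: [0.506, 0.494, 0.506, -0.493]
wrist_force: [-0.2, -0.0, 0.7]
opening: 0.055
```

Run:
```python
from h import *
np.set_printoptions(precision=4,suppress=True)
plan([.543,.295,.2],.025)
c=cam("wrist"); a=cam("scene"); s=cv2.resize(a["img"][190:330,370:580],(720,480)); cv2.imwrite("pics/w9.png",cv2.resize(np.hstack([c["img"],s]),(800,282))[:,:,::-1])
h=cv2.cvtColor(c["img"],cv2.COLOR_RGB2HSV); m=cv2.inRange(h,(4,150,60),(16,255,255)); m[300:]=0
for r in range(160,300,12):
    x=np.where(m[r])[0]
    if len(x): print(r,x.min(),x.max(),ray(c,[[x.min(),r],[x.max()+1,r]],.06)[:,:2].ravel())
h=cv2.cvtColor(a["img"],cv2.COLOR_RGB2HSV); m=cv2.inRange(h,(105,120,60),(125,255,255))
n,l,st,ce=cv2.connectedComponentsWithStats(m); print([(st[i],ce[i].round(1)) for i in range(1,n) if st[i,4]>100])
```

```text
pos [0.541  0.2951 0.1582] jaw yaw 0.0251 q [ 0.387  0.408  1.512 -0.     1.22   0.362] tilt [ 0.0014  0.0004 -1.    ] t 18.0
shift [-41.8   2.1   0.1] turn 0.0001
160 296 341 [0.5221 0.3563 0.5595 0.3572]
172 295 341 [0.5214 0.3467 0.5599 0.3477]
184 296 341 [0.5223 0.337  0.5603 0.3379]
196 296 341 [0.5223 0.3271 0.5607 0.3281]
208 296 341 [0.5224 0.317  0.5611 0.318 ]
220 296 341 [0.5225 0.3068 0.5615 0.3078]
232 296 340 [0.5226 0.2964 0.5611 0.2973]
244 296 340 [0.5227 0.2858 0.5615 0.2867]
256 296 340 [0.5228 0.275  0.5619 0.276 ]
268 297 340 [0.5238 0.2641 0.5624 0.265 ]
280 297 340 [0.5239 0.2529 0.5628 0.2538]
292 297 340 [0.524  0.2415 0.5633 0.2425]
[(array([267, 219,  36,  41, 527], dtype=int32), array([285.7, 239.3])), (array([397, 227,  46,  25, 928], dtype=int32), array([419.2, 238.9])), (array([488, 243,  21,  10, 173], dtype=int32), array([498.3, 247.4]))]
```

View pics/w9.png

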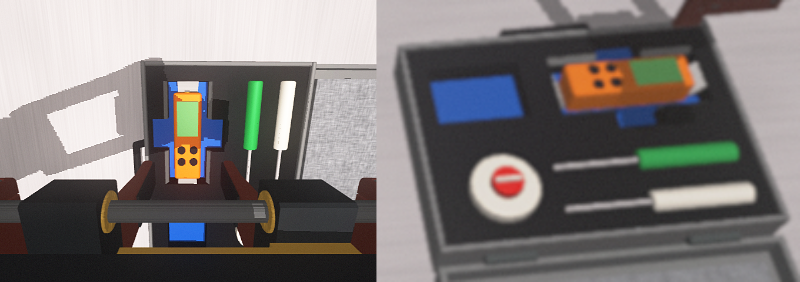

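{"api": "carry_out", "payload": {"rows": [[5,[30,0,0],0],[5,[60,0,0],0],[5,[80,0,0],0],[5,[90,0,0],0],[5,[90,0,0],0],[5,[110,0,0],0],[5,[120,0,0],0],[5,[124,0,0],0],[5,[124,0,0],0]]}}

```text
clock: 19.0
eef_pos: [0.5408, 0.2949, 0.0333]
tool_rot: [0.506, 0.494, 0.506, -0.494]
wrist_force: [-0.3, -0.2, 0.3]
opening: 0.0048
```

{"api": "carry_out", "payload": {"rows": [[5,[1,0,0],0],[5,[2,0,0],0],[5,[3,0,0],0],[5,[3,0,0],0]]}}

```text
clock: 19.4
eef_pos: [0.541, 0.295, 0.0305]
tool_rot: [0.506, 0.494, 0.506, -0.494]
wrist_force: [0.3, -0.6, -0.6]
opening: 0.0049
```

{"api": "carry_out", "payload": {"rows": [[5,[1,0,0],0],[5,[2,0,0],0],[5,[2,0,0],0]]}}

```text
clock: 19.7
eef_pos: [0.5408, 0.2949, 0.0282]
tool_rot: [0.506, 0.494, 0.506, -0.494]
wrist_force: [0.4, -0.7, -0.4]
opening: 0.0051
```

{"api": "carry_out", "payload": {"rows": [[5,[1,0,0],0],[5,[1,0,0],0]]}}

```text
clock: 19.9
eef_pos: [0.5408, 0.2949, 0.0271]
tool_rot: [0.506, 0.494, 0.506, -0.494]
wrist_force: [-0.1, 0.1, 0.3]
opening: 0.0049
```

{"api": "carry_out", "payload": {"rows": [[5,[1,0,0],0],[5,[1,0,0],0]]}}

```text
clock: 20.1
eef_pos: [0.541, 0.295, 0.0264]
tool_rot: [0.506, 0.494, 0.506, -0.494]
wrist_force: [0.4, -1.0, 1.4]
opening: 0.005
```

{"api": "carry_out", "payload": {"rows": [[5,[1,0,0],0],[5,[1,0,0],0]]}}

```text
clock: 20.3
eef_pos: [0.541, 0.295, 0.0264]
tool_rot: [0.506, 0.494, 0.506, -0.494]
wrist_force: [-1.6, -0.8, 8.7]
opening: 0.0047
```

{"api": "carry_out", "payload": {"rows": [[5,[0.5,0,0],0],[5,[0.5,0,0],0],[5,[-5,0,0],0],[5,[-30,0,0],0],[5,[-80,0,0],0],[5,[-120,0,0],0],[5,[-140,0,0],0],[5,[-140,0,0],0],[5,[-140,0,0],0]]}}

```text
clock: 21.2
eef_pos: [0.5407, 0.2949, 0.165]
tool_rot: [0.506, 0.494, 0.506, -0.494]
wrist_force: [0.7, 0.5, -0.6]
opening: 0.0045
```

Run:
```python
from h import *
s=bot.observe(); print(s["eef_pos"],s["wrist_force"],s["clock"])
c=cam("wrist"); h=cv2.cvtColor(c["img"],cv2.COLOR_RGB2HSV); m=cv2.inRange(h,(4,150,60),(16,255,255)); m[300:]=0
for r in (170,230,285):
    x=np.where(m[r])[0]; print(r,ray(c,[[x.min(),r],[x.max()+1,r]],.06)[:,:2].round(4).ravel() if len(x) else "")
print("far end",ray(c,[319,np.where(m[:,319])[0].min()],.055))
print(bot.finish_job())
```

```text
[0.54066066 0.29492108 0.16496785] [ 0.65787593  0.45276882 -0.64410887] 21.2
170 [0.5213 0.3478 0.5606 0.3488]
230 [0.5226 0.2965 0.5619 0.2974]
285 [0.5212 0.2453 0.5658 0.2464]
far end [[0.54029404 0.35882106 0.055     ]]
the job is handed in; nothing more can be done
None
```

The orange meter is in its cutout, screen up, pressed to the floor and released. I handed the job in at about 21 s, and no verdict was reported.

- **Placing:** I gripped the meter at 40 mm opening and carried it over. The leaves caught it at about the expected height. I pushed it past them to a hard stop at about 15 N, then opened the fingers and lifted clear.
- **Last checks:**
  - **Position:** The final wrist picture puts the meter's centre about 2 mm from the measured cutout centre, lying along the cutout's long axis.
  - **Depth:** The meter stopped where the floor was predicted, within 0.1 mm. A second press on its top with closed fingers met a rigid stop at the expected height, with 8.7 N on the last reading before a final 0.5 mm push.
  - **Tilt:** I did not measure this directly. The meter was pushed down level, and the picture looked level.
  - **Blue meter:** In the scene camera it shows no visible shift from its first position.
- **Disagreements:**
  - **Finger length:** The fingers end about 34 mm short of the reported TCP. My first two closings passed over the meter without touching it. I found this from the picture and the opening, and set the heights from contact after that.
  - **Camera spread:** The scene and side cameras differed by about 15 mm, so I used the wrist camera for the final positions.

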